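Dry-fit the entrance guards on the birdhouse fronts

TASK

Dry-fit the three drilled wooden entrance guards: set each one down flat on the birch front panel whose entrance hole is the same size as its own, the two holes lined up and the guard's long sides running up and down the panel, square with it. Set them down gently, without dropping them, and do not shift the panels; the undrilled chimney block, the battery and the hinge stay where they are.

Things in the scene. Friction and masses are not known exactly. Their poses are not given: they have to be found in the camera images.
- guard_small: Entrance guard, the small of three: flat mid-brown wooden block 58 mm long, 44 mm wide, 22 mm thick, with a round hole 25 mm across through its middle and a tiny screw hole in two corners. Loose, lying flat on the dark mat. Origin: hole axis (block's middle), at the underside. x: along the long side; y: across the width (grip here); z: up. Both ends are alike.
- guard_medium: Entrance guard, the medium of three: flat mid-brown wooden block 70 mm long, 55 mm wide, 22 mm thick, with a round hole 35 mm across through its middle and a tiny screw hole in two corners. Loose, lying flat on the dark mat. Origin: hole axis (block's middle), at the underside. x: along the long side; y: across the width (grip here); z: up. Both ends are alike.
- guard_large: Entrance guard, the large of three: flat mid-brown wooden block 80 mm long, 65 mm wide, 22 mm thick, with a round hole 45 mm across through its middle and a tiny screw hole in two corners. Loose, lying flat on the dark mat. Origin: hole axis (block's middle), at the underside. x: along the long side; y: across the width (grip here); z: up. Both ends are alike.
- panel_small: Birch birdhouse front, the small of three: pale board, 12 mm thick, 100 mm wide, lying flat and loose on the dark mat (3 mm thick), with an entrance hole 25 mm across on its centre line. Origin: hole axis, at the underside. x: along its height, from the hole to the straight foot 108 mm away; y: across; z: up. Shoulders 33 mm from the hole at -x, gable 39 mm beyond, its point roughly towards the robot.
- panel_medium: Birch birdhouse front, the medium of three: pale board, 12 mm thick, 130 mm wide, lying flat and loose on the dark mat (3 mm thick), with an entrance hole 35 mm across on its centre line. Origin: hole axis, at the underside. x: along its height, from the hole to the straight foot 130 mm away; y: across; z: up. Shoulders 40 mm from the hole at -x, gable 51 mm beyond, its point roughly towards the robot.
- panel_large: Birch birdhouse front, the large of three: pale board, 12 mm thick, 155 mm wide, lying flat and loose on the dark mat (3 mm thick), with an entrance hole 45 mm across on its centre line. Origin: hole axis, at the underside. x: along its height, from the hole to the straight foot 152 mm away; y: across; z: up. Shoulders 45 mm from the hole at -x, gable 61 mm beyond, its point roughly towards the robot.
- chimney_block: Bystander: pale knotty pine chimney block with no hole in it, lying on its side on the mat among the guards, 72 x 48 mm, 44 mm high, one end sawn to a slope. Origin: middle of its underside; x along its length, sloped end at +x.
- battery: Bystander: silver cordless drill battery with a black top, 116 x 76 mm and 62 mm high, standing on the bare bench at one side. Origin: centre of its underside; x along its length.
- hinge: Bystander: enamel blue butt hinge opened flat, 62 x 53 mm, leaves 3 mm and barrel 7 mm thick, on the bare bench at one side. Origin: centre of its underside; x along the barrel.

How it is judged:
By the outcome, as a careful person would: the job done as asked, in the order asked, and still so for the second after the job is handed in, with the robot touching nothing.
It also fails if it takes over 88 s, if anything falls off the work surface, if the arm or the gripper's body presses on something with over 40 N, if the wrist force passes 120 N, or if a joint passes its speed limit or range.

ROBOT

A 7-joint arm with a two-finger parallel gripper is mounted at the origin on the work surface. World frame = base frame: x ahead of the robot, y to its left, z up, the work surface at z = 0. Lengths are in m, angles in rad, forces in N, time in s.
With the tool pointing down it reaches from about 0.35 to 0.9 m from the base axis. Payload 7.2 kg.
Tool frame: the origin (TCP) lies at the very end of the fingers, on their centre line; the grasp point (between the pads) lies 19 mm behind it; z points along the fingers, y is the line along which they close (so a half turn about z gives the same grasp; the last joint's range is limited). The gripper opens to 85 mm and grips with 20 to 120 N. Pads are 22 mm wide; open, the fingers measure 114 mm over their backs; the gripper's body (76 mm by 85 mm) begins 54 mm behind the grasp point. The pads swing forward as they close: fully open they stand 13 mm farther back than shut.
Start: joints at [1.176, 0.411, -0.013, 1.596, 0.006, 1.134, -0.082], TCP at [0.201, -0.592, 0.231] pointing down, gripper open.
Joint ranges: [-2.95, 2.95], [-0.29, 1.99], [-1.47, 1.44], [0.14, 2.54], [-1.03, 4.17], [0.13, 1.85], [-2.86, 2.86]. Speed limits (rad/s): [2.39, 2.39, 3.01, 3.01, 3.14, 3.14, 3.14].

INTERFACE

Orientations are given as a 3x3 rotation matrix whose columns are the frame's x, y, z axes.
In Python, from cell import ctrl gives the robot as it stands. The module is installed in compiled form; this text tells all that it offers.
- The arm moves only by the tool step_arm, never from a script. Its argument "increments" is a list of rows, each a list of 3 entries, a list of its own where there are three numbers: the shift along the world's x, y, z each as a share of 150 mm, from -1 to 1, then the turn, a rotation vector about the world's x, y, z each as a share of 60 degrees, from -1 to 1, then the finger opening in mm, from 0 to 85.4. A call has 1 to 10 rows; each row is the pose to reach, as a shift and turn from the pose commanded when the call began; what a row does not reach only later rows make up. A row lasts 1/10 s, in which the tool goes at most 50 mm and 8.59 degrees, less where a joint would pass 70% of its speed; a pose out of reach is approached as far as the arm can. A call with a number of a shift or a turn outside -1 to 1 is refused whole. A call with a gripper value outside its range is refused whole. The fingers move at their own pace and stop on an object; "squeeze" is the grip in N (left out, the last holds). Time passes only in rows, so rows that repeat a pose let the fingers close. It gives the time, the measured TCP pose, the force, the opening and the grip force at its end, in the units of the state.
- ctrl.get_state(): the state, without advancing time (a new reading comes with each control period).
- ctrl.capture(name): name is "scene" or "top" or "wrist"; returns a dict with "img" (400x640x3 uint8, red, green, blue), "camera_matrix" (3x3 intrinsics, pixels), "origin" and "rotation" of the camera in the world. Camera axes: x right, y down, z forward; pixel columns grow to the right and rows downward; lengths in m; the calibration is good to about 2 mm. A picture is of the moment at which its call begins. There is no depth.
- ctrl.finish_job(): hands the job in; it is judged then, once.
Trained networks look in a picture, given as the dict that the camera call returned (one of the last four; its "shot" number tells which), for a name from the list of things; names that differ only in an ending like _2 or _b are one class to them, and where a whole thing is asked for, a point or a joint stands for the part that bears it (a point fixed in the world has none). Each returns a list of dicts, best first, with "conf" (0 to 1); they miss things now and then, are a little off and sometimes report something else, mostly with a low value. They report only what shows in the picture. A call takes as long as a camera call.
- ctrl.regions_of(label, picture): "region" (400x640 bool, what is visible of it) and "bbox" ([left, top, right, bottom] in pixels, round what is visible of it).
The state is a dict: "t": time; "qpos": joint angles; "qvel": joint speeds; "joint_torque": joint torques, N m; "position": TCP position; "ee_rot": TCP orientation; "contact_force": force on the tool from outside, world axes, zero at the start; "ft_torque": the same for the moment, N m; "opening": finger opening in m; "grasp_force": force on a finger pad.
Only numpy, scipy, OpenCV 4.12 (cv2) and the standard library are available. Lean on these libraries where they do the work, as an engineer would, in place of code of your own. Each camera call takes 0.05 s, during which the arm holds its last target. There are 200 camera calls.

## Working session

There is one attempt and no reset: what is moved stays moved. The work goes in short steps, Python scripts to look and compute and a tool call to move; the robot and the scene stay as the last step left them, time stands still between calls to the robot, and variables do not carry over. Pictures are saved under pics/ and viewed, at most 14 in all, crops included, and the job is handed in when it is done.

Besides the shell and the picture viewer there is one more tool, called after "Call:" by a JSON object that holds its "name" and its "arguments". step_arm: Moves the arm, as the interface text tells. Shift numbers are shares of 150 mm and turn numbers shares of 60 degrees, none past 1 either way. Its arguments: {"type":"object","properties":{"increments":{"type":"array","items":{"type":"array"}},"squeeze":{"type":"number"}},"required":["increments"]}

```bash
mkdir -p pics
cat > h.py <<'E'
import numpy as np, cv2
from cell import ctrl
names=["guard_small","guard_medium","guard_large","panel_small","panel_medium","panel_large","chimney_block","battery","hinge"]
def pix2w(c,uv,z):
    uv=np.atleast_2d(np.asarray(uv,float)); K=np.array(c["camera_matrix"]);R=np.array(c["rotation"]);o=np.array(c["origin"])
    d=(R@np.linalg.inv(K)@np.c_[uv,np.ones(len(uv))].T).T
    return o+d*((z-o[2])/d[:,2])[:,None]
def save(c,n): cv2.imwrite(f"pics/{n}.png",c["img"][:,:,::-1])
E
python3 - <<'E'
from h import *
for cn in ["top","scene"]:
    c=ctrl.capture(cn); save(c,cn+"0"); print(cn,np.round(c["origin"],3),np.round(c["rotation"],2).tolist(),np.round(c["camera_matrix"],1).tolist())
    for n in names:
        for r in ctrl.regions_of(n,c)[:3]: print(n,round(r["conf"],2),np.round(r["bbox"]), r["region"].sum())
s=ctrl.get_state();print(s["t"],s["position"],s["ee_rot"],s["opening"])
E
```

```text
top [0.473 0.009 1.081] [[0.02, -1.0, 0.07], [-1.0, -0.02, -0.01], [0.01, -0.07, -1.0]] [[379.4, 0.0, 318.9], [0.0, 379.4, 195.1], [0.0, 0.0, 1.0]]
guard_medium 0.97 [344. 219. 366. 246.] 387
guard_large 0.77 [415. 226. 445. 254.] 602
guard_large 0.38 [300. 127. 340. 196.] 1938
panel_small 0.71 [301. 128. 336. 195.] 1935
panel_medium 0.73 [381. 120. 428. 200.] 3131
panel_medium 0.49 [210. 113. 266. 201.] 4275
panel_large 0.72 [208. 114. 264. 200.] 4225
panel_large 0.25 [302. 126. 340. 195.] 1879
chimney_block 0.62 [203. 216. 231. 248.] 518
chimney_block 0.27 [282. 226. 298. 250.] 243
battery 0.89 [469. 188. 514. 234.] 1397
hinge 0.69 [134. 198. 158. 219.] 394
scene [ 1.46  -0.068  1.27 ] [[0.05, 0.8, -0.6], [1.0, -0.04, 0.03], [-0.0, -0.6, -0.8]] [[494.6, 0.0, 316.9], [0.0, 494.6, 200.5], [0.0, 0.0, 1.0]]
guard_small 0.65 [336. 172. 350. 191.] 253
guard_medium 0.62 [284. 172. 302. 193.] 249
panel_small 0.72 [309. 211. 343. 262.] 1485
panel_medium 0.72 [220. 213. 268. 270.] 2474
panel_large 0.87 [375. 197. 438. 272.] 3243
panel_large 0.38 [398. 164. 420. 192.] 413
chimney_block 0.88 [398. 162. 418. 190.] 393
battery 0.85 [156. 182. 187. 225.] 981
hinge 0.77 [464. 181. 483. 203.] 293
hinge 0.36 [334. 170. 352. 190.] 191
1.0 [ 0.20062033 -0.59192632  0.23130027] [[ 9.47063277e-01  3.21046957e-01  2.37418184e-06]
 [ 3.21046957e-01 -9.47063277e-01 -1.84350605e-05]
 [-3.67001964e-06  1.82213927e-05 -1.00000000e+00]] 0.08531603010624005
```

View pics/top0.png

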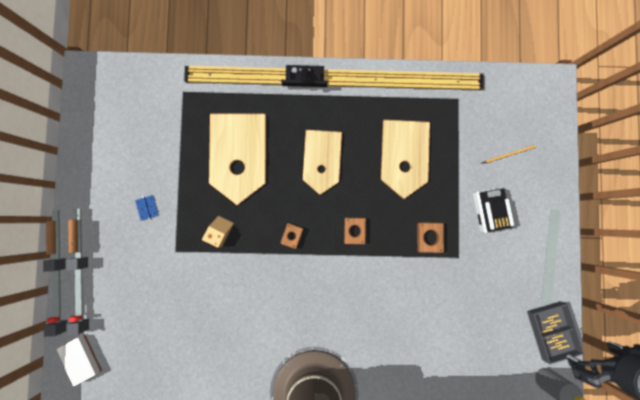

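View pics/scene0.png

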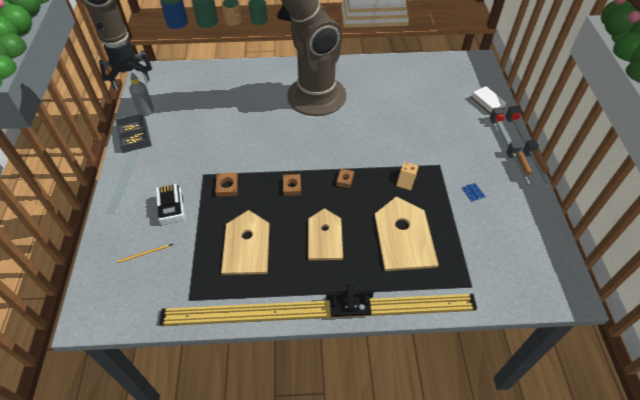

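Top view: guards large (430,237), medium (355,231) and small (291,236), chimney block (217,231). Panels: large hole (237,167), small (321,169), medium (404,166). The scene view agrees with this.

Run:
```python
from h import *
c=ctrl.capture("top")
for n,uv,z in [("gL",(430,237),.025),("gM",(355,231),.025),("gS",(291,236),.025),("pL",(237,167),.015),("pS",(321,169),.015),("pM",(404,166),.015),("chim",(217,231),.045)]:
    print(n,np.round(pix2w(c,uv,z)[0],3))
w=ctrl.capture("wrist"); s=ctrl.get_state(); R=np.array(s["ee_rot"])
print(R.T@(np.array(w["origin"])-s["position"]), R.T@np.array(w["rotation"]), w["camera_matrix"])
```

```text
gL [ 0.433 -0.312  0.025]
gM [ 0.445 -0.103  0.025]
gS [0.427 0.074 0.025]
pL [0.617 0.232 0.015]
pS [ 0.617 -0.005  0.015]
pM [ 0.631 -0.24   0.015]
chim [0.437 0.274 0.045]
[ 0.07139092  0.00039954 -0.14304123] [[ 4.83637319e-04 -9.59853593e-01 -2.80501064e-01]
 [ 9.99999299e-01  7.67442099e-04 -9.01939812e-04]
 [ 1.08099849e-03 -2.80500431e-01  9.59853291e-01]] [[349.36091447   0.         320.14711157]
 [  0.         349.36091447 200.9898038 ]
 [  0.           0.           1.        ]]
```

Call:
{"name": "step_arm", "arguments": {"increments": [[[1,1,0.1],[0,0,-0.312],85],[[1,1,0.1],[0,0,-0.312],85],[[1,1,0.1],[0,0,-0.312],85],[[1,1,0.1],[0,0,-0.312],85],[[1,1,0.1],[0,0,-0.312],85]], "squeeze": 40}}

```text
t: 1.6
position: [0.3556, -0.4372, 0.2469]
ee_rot: [[1.0, 0.008, 0.003], [0.008, -1.0, 0.001], [0.003, -0.001, -1.0]]
contact_force: [0.4, -0.2, 0.0]
opening: 0.0849
grasp_force: 0.0
```

Call:
{"name": "step_arm", "arguments": {"increments": [[[1,1,0],[0,0,0],85],[[1,1,0],[0,0,0],85],[[1,1,0],[0,0,0],85],[[1,1,0],[0,0,0],85],[[1,1,0],[0,0,0],85]]}}

```text
t: 2.1
position: [0.5048, -0.2863, 0.2463]
ee_rot: [[1.0, 0.008, 0.002], [0.008, -1.0, 0.002], [0.002, -0.002, -1.0]]
contact_force: [-0.1, -1.0, -0.6]
opening: 0.0852
grasp_force: 0.0
```

Call:
{"name": "step_arm", "arguments": {"increments": [[[0.4,0.6,0],[0,0,0],85],[[0.4,0.6,0],[0,0,0],85],[[0.4,0.6,0],[0,0,0],85],[[0.4,0.6,0],[0,0,0],85],[[0.4,0.6,0],[0,0,0],85]]}}

```text
t: 2.6
position: [0.5598, -0.2038, 0.2461]
ee_rot: [[1.0, -0.001, -0.001], [-0.001, -1.0, -0.001], [-0.001, 0.001, -1.0]]
contact_force: [-0.5, -0.5, -0.3]
opening: 0.0848
grasp_force: 0.0
```

Run:
```python
from h import *
c=ctrl.capture("wrist"); save(c,"w1")
import pickle; pickle.dump(c,open("w1.pkl","wb"))
for n in names:
    for r in ctrl.regions_of(n,c)[:2]: print(n,round(r["conf"],2),np.round(r["bbox"]), r["region"].sum())
```

```text
guard_small 0.57 [ 60. 246. 113. 305.] 2448
guard_medium 0.56 [204. 228. 262. 295.] 2514
guard_large 0.7 [383. 237. 448. 310.] 2615
panel_small 0.75 [ 68.   0. 184. 181.] 16349
panel_medium 0.8 [297.   2. 431. 184.] 19917
panel_medium 0.54 [532. 150. 639. 271.] 10985
battery 0.56 [532. 153. 639. 270.] 10905
```

View pics/w1.png

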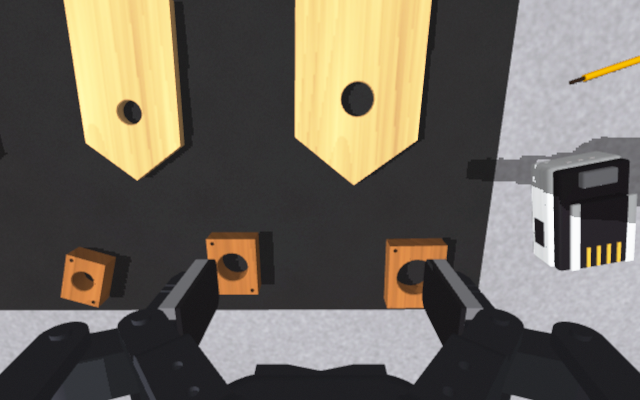

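Call:
{"name": "step_arm", "arguments": {"increments": [[[0,0.8,0],[0,0,0],85],[[0,0.8,0],[0,0,0],85],[[0,0.8,0],[0,0,0],85],[[0,0.8,0],[0,0,0],85]]}}

```text
t: 3.5
position: [0.5608, -0.0773, 0.2466]
ee_rot: [[1.0, 0.006, 0.001], [0.006, -1.0, 0.002], [0.001, -0.002, -1.0]]
contact_force: [1.1, -0.9, -0.2]
opening: 0.0852
grasp_force: 0.0
```

Call:
{"name": "step_arm", "arguments": {"increments": [[[0,0.8,0],[0,0,0],85],[[0,0.8,0],[0,0,0],85],[[0,0.8,0],[0,0,0],85],[[0,0.8,0],[0,0,0],85]]}}

```text
t: 3.9
position: [0.5606, 0.0414, 0.2464]
ee_rot: [[1.0, 0.005, 0.0], [0.005, -1.0, 0.001], [0.0, -0.001, -1.0]]
contact_force: [-0.2, -0.3, -0.2]
opening: 0.0849
grasp_force: 0.0
```

Run:
```python
from h import *
c=ctrl.capture("wrist"); save(c,"w2")
import pickle; pickle.dump(c,open("w2.pkl","wb"))
for n in names:
    for r in ctrl.regions_of(n,c)[:2]: print(n,round(r["conf"],2),np.round(r["bbox"]), r["region"].sum())
```

```text
guard_small 0.78 [270. 248. 316. 308.] 1891
guard_medium 0.9 [413. 229. 473. 295.] 1809
guard_large 0.62 [580. 240. 640. 311.] 3292
panel_small 0.57 [319.   0. 425. 181.] 15647
panel_medium 0.57 [525.   2. 640. 186.] 17279
panel_large 0.82 [ 38.   0. 223. 209.] 27069
chimney_block 0.95 [ 80. 236. 155. 319.] 4063
```

View pics/w2.png

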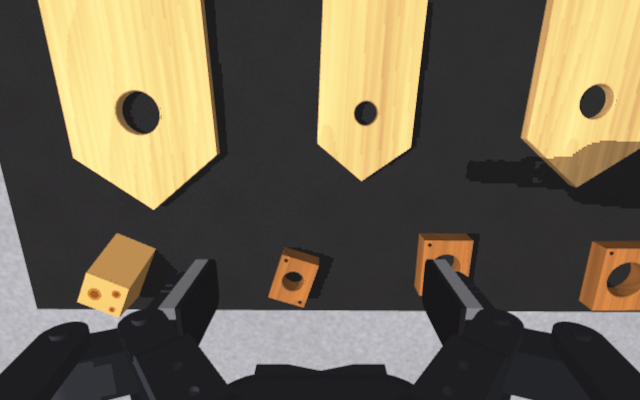

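```bash
cat >> h.py <<'E'
import pickle
from scipy.optimize import minimize
from scipy.ndimage import map_coordinates
GD={"S":(.058,.044,.025),"M":(.070,.055,.035),"L":(.080,.065,.045)}
PD={"S":(.108,.100,.033,.039,.025),"M":(.130,.130,.040,.051,.035),"L":(.152,.155,.045,.061,.045)}
def dens(P,step=.001):
    out=[]
    for a,b in zip(P,np.roll(P,-1,0)):
        n=int(np.linalg.norm(b-a)/step); t=(np.arange(n)+.5)/n; tt=(b-a)/np.linalg.norm(b-a)
        out.append(np.c_[a+(b-a)*t[:,None],np.tile([tt[1],-tt[0]],(n,1))])
    return np.vstack(out)
def shape(kind,k):
    if kind=="g":
        l,w,d=GD[k]; P=np.array([[l,w],[-l,w],[-l,-w],[l,-w]])/2
    else:
        f,w,s,g,d=PD[k]; P=np.array([[f,w/2],[-s,w/2],[-s-g,0],[-s,-w/2],[f,-w/2]])
    a=np.arange(0,2*np.pi,.001/(d/2)); n=np.c_[np.cos(a),np.sin(a)]
    o=dens(P); h=np.c_[n*d/2,-n]
    return np.vstack([o,h]),np.r_[np.ones(len(o))/len(o),1.0*np.ones(len(h))/len(h)]
def proj(c,X):
    R=np.array(c["rotation"]);p=(X-np.array(c["origin"]))@R; q=p@np.array(c["camera_matrix"]).T
    return q[:,:2]/q[:,2:]
def prep(c,s=1.0):
    if ("L",s) not in c: c["L",s]=cv2.GaussianBlur(c["img"].astype(np.float32).mean(2),(0,0),s)
    return c["L",s]
def score(p,kind,k,cs,s):
    S,w=SH[kind+k]; x,y,a,z=p; r=np.array([[np.cos(a),-np.sin(a)],[np.sin(a),np.cos(a)]])
    A=np.c_[S[:,:2]@r.T+[x,y],np.full(len(S),z)]; N=np.c_[S[:,2:]@r.T,np.zeros(len(S))]
    tot=0
    for c in cs:
        u=proj(c,A); v=proj(c,A+N*.001)-u; v/=np.linalg.norm(v,axis=1)[:,None]+1e-9
        m=(u[:,0]>3)&(u[:,0]<636)&(u[:,1]>3)&(u[:,1]<396); I=prep(c,s)
        g=lambda q: map_coordinates(I,[q[:,1],q[:,0]],order=1,mode="nearest")
        d=g(u-v)-g(u+v)  # inside minus outside: signed, top faces are brighter than what surrounds them
        tot+=np.sum(w*m*np.clip(d,-25,25))
    return -tot
SH={a+b:shape(a,b) for a in "gp" for b in "SML"}
def fit(kind,k,cs,p0,fitz=True,da=.35,dxy=.012):
    best=None
    z0=p0[3]
    for s in (2.5,1.0):
        if best is None: st=[[p0[0]+i,p0[1]+j,p0[2]+a,z0] for i in (-dxy,0,dxy) for j in (-dxy,0,dxy) for a in (-da,-da/2,0,da/2,da)]
        else: st=[best.x, best.x+[.002,.002,.01,0], best.x-[.002,-.002,.01,0]]
        for q in st:
            q=np.array(q); sc=np.array([.004,.004,.05,.004 if fitz else 0])
            f=lambda e:score(q+e*sc,kind,k,cs,s)
            n=4 if fitz else 3
            r=minimize(lambda e:f(np.r_[e,np.zeros(4-n)]),np.zeros(n),method="Nelder-Mead",options=dict(initial_simplex=np.vstack([np.zeros(n),np.eye(n)]),xatol=.005,fatol=.001,maxiter=300))
            r.x=q+np.r_[r.x,np.zeros(4-n)]*sc
            if best is None or r.fun<best.fun or s!=best.s: r.s=s; best=r
    return best
def load(*ns): return [pickle.load(open(n+".pkl","rb")) for n in ns]
E
cat > m1.py <<'E'
from h import *
w1,w2=load("w1","w2")
ini={"gL":(.433,-.312,0,.025),"gM":(.445,-.103,0,.025),"gS":(.427,.074,-.25,.025),"pL":(.617,.232,0,.015),"pS":(.617,-.005,0,.015),"pM":(.631,-.24,0,.015)}
vis={"gL":[w1],"gM":[w1,w2],"gS":[w1,w2],"pL":[w2],"pS":[w1,w2],"pM":[w1,w2]}
for o,cs in [(w1,"w1o"),(w2,"w2o")]: pass
dr={"w1":w1["img"][:,:,::-1].copy(),"w2":w2["img"][:,:,::-1].copy()}
for n,p0 in ini.items():
    for cs,fz in ([(vis[n],True)] if len(vis[n])>1 else [])+[([c],False) for c in vis[n]]:
        r=fit(n[0],n[1],cs,p0,fz); print(n,"2v" if len(cs)>1 else ("w1" if cs[0] is w1 else "w2"),np.round(r.x[:2],4),round(np.degrees(r.x[2]),2),round(r.x[3],4),round(r.fun/len(cs),1),flush=True)
        if len(cs)==1:
            S=SH[n][0];x,y,a,z=r.x;R=np.array([[np.cos(a),-np.sin(a)],[np.sin(a),np.cos(a)]])
            im=dr["w1" if cs[0] is w1 else "w2"]
            for u in proj(cs[0],np.c_[S[:,:2]@R.T+[x,y],np.full(len(S),z)]):
                if 0<=u[0]<639.4 and 0<=u[1]<399.4: im[int(round(u[1])),int(round(u[0]))]=(255,0,255)
cv2.imwrite("pics/fit1.png",np.vstack([dr["w1"][:320],dr["w2"][:320]])[:600])
E
time python3 m1.py
```

```text
gL w1 [ 0.4336 -0.3152] 1.13 0.025 -31.4
gM 2v [ 0.4451 -0.1031] -0.4 0.0227 -33.9
gM w1 [ 0.4463 -0.1038] 0.02 0.025 -42.0
gM w2 [ 0.4463 -0.097 ] 0.49 0.025 -23.7
gS 2v [0.4278 0.0735] -18.57 0.0246 -50.0
gS w1 [0.4276 0.0734] -18.7 0.025 -50.0
gS w2 [0.428  0.0735] -18.53 0.025 -50.0
pL w2 [0.6156 0.2324] 1.9 0.015 -41.6
pS 2v [ 0.6163 -0.0053] -2.64 0.0141 -44.7
pS w1 [ 0.6161 -0.0051] -1.65 0.015 -44.6
pS w2 [ 0.6162 -0.0046] -2.17 0.015 -44.7
pM 2v [ 0.6308 -0.2438] -1.81 0.0127 -38.8
pM w1 [ 0.6294 -0.2425] -1.77 0.015 -41.7
pM w2 [ 0.6318 -0.2422] -1.79 0.015 -35.4
real	1m12.040s
user	1m11.673s
sys	0m0.313s
```

View pics/fit1.png

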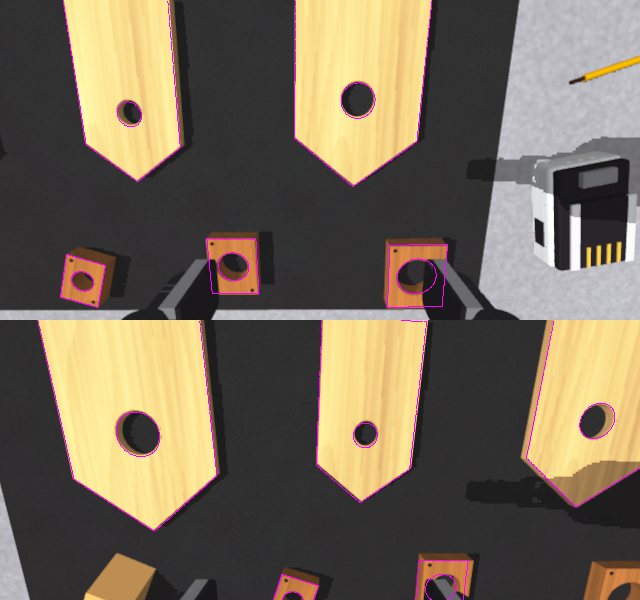

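Call:
{"name": "step_arm", "arguments": {"increments": [[[0.16,1,-0.31],[0,0,0.03],85],[[0.16,1,-0.31],[0,0,0.03],85],[[0.16,1,-0.31],[0,0,0.03],85],[[0.16,1,-0.31],[0,0,0.03],85]]}}

```text
t: 4.8
position: [0.5829, 0.195, 0.1979]
ee_rot: [[0.999, 0.039, -0.003], [0.039, -0.999, 0.003], [-0.003, -0.003, -1.0]]
contact_force: [-1.0, 0.6, 0.2]
opening: 0.0853
grasp_force: 0.0
```

Call:
{"name": "step_arm", "arguments": {"increments": [[[0,0.28,0],[0,0,0],85],[[0,0.28,0],[0,0,0],85],[[0,0.28,0],[0,0,0],85],[[0,0.28,0],[0,0,0],85]]}}

```text
t: 5.2
position: [0.5849, 0.2287, 0.1998]
ee_rot: [[1.0, 0.03, 0.0], [0.03, -1.0, -0.001], [0.0, 0.001, -1.0]]
contact_force: [0.1, -0.3, -0.0]
opening: 0.085
grasp_force: 0.0
```

```bash
cat > look.py <<'E'
# python3 look.py name view p0... : capture the wrist view, fit at the text height, report in world
from h import *
import sys
n,tag=sys.argv[1:3]; p0=eval(sys.argv[3])
c=ctrl.capture("wrist"); s=ctrl.get_state(); pickle.dump(c,open(tag+".pkl","wb"))
r=fit(n[0],n[1],[c],(*p0,float(sys.argv[4]) if len(sys.argv)>4 else (.025 if n[0]=="g" else .015)),False,da=.06,dxy=.006)
R=np.array(s["ee_rot"]); print(n,"xy",np.round(r.x[:2],4),"yaw",round(np.degrees(r.x[2]),2),"score",round(r.fun,1),"tcp",np.round(s["position"],4),"toolyaw",round(np.degrees(np.arctan2(R[1,0],R[0,0])),2),"t",s["t"])
x,y,a,z=r.x;S=SH[n][0];Q=np.array([[np.cos(a),-np.sin(a)],[np.sin(a),np.cos(a)]]);im=c["img"][:,:,::-1].copy()
for u in proj(c,np.c_[S[:,:2]@Q.T+[x,y],np.full(len(S),z)]):
    if 0<=u[0]<639.4 and 0<=u[1]<399.4: im[int(round(u[1])),int(round(u[0]))]=(255,0,255)
cv2.imwrite(f"pics/{tag}.png",im)
E
python3 look.py pL vpL "(.6156,.2324,.033)"
```

```text
pL xy [0.6157 0.233 ] yaw 1.69 score -42.5 tcp [0.585  0.2284 0.1999] toolyaw 1.7 t 5.25
```

Call:
{"name": "step_arm", "arguments": {"increments": [[[0,-0.8,0],[0,0,-0.04],85],[[0,-0.8,0],[0,0,-0.04],85],[[0,-0.8,0],[0,0,-0.04],85]]}}

```text
t: 5.55
position: [0.585, 0.1024, 0.1999]
ee_rot: [[1.0, -0.018, 0.0], [-0.018, -1.0, -0.004], [0.0, 0.004, -1.0]]
contact_force: [0.5, -0.4, -0.3]
opening: 0.0851
grasp_force: 0.0
```

Call:
{"name": "step_arm", "arguments": {"increments": [[[0,-0.8,0],[0,0,-0.03],85],[[0,-0.8,0],[0,0,-0.03],85],[[0,-0.8,0],[0,0,-0.03],85],[[0,-0.8,0],[0,0,-0.03],85]]}}

```text
t: 5.95
position: [0.5843, -0.0166, 0.2001]
ee_rot: [[0.999, -0.051, 0.0], [-0.051, -0.999, -0.003], [0.0, 0.003, -1.0]]
contact_force: [-0.4, 0.6, 0.1]
opening: 0.0849
grasp_force: 0.0
```

```bash
python3 look.py pS vpS "(.616,-.005,-.037)"
```

```text
pS xy [ 0.618  -0.0058] yaw -1.75 score -50.0 tcp [ 0.5844 -0.0134  0.2001] toolyaw -2.71 t 6.0
```

Call:
{"name": "step_arm", "arguments": {"increments": [[[0.05,-0.8,0],[0,0,0],85],[[0.05,-0.8,0],[0,0,0],85],[[0.05,-0.8,0],[0,0,0],85]]}}

```text
t: 6.3
position: [0.5918, -0.1348, 0.1999]
ee_rot: [[0.999, -0.046, 0.0], [-0.046, -0.999, -0.002], [0.0, 0.002, -1.0]]
contact_force: [-0.2, -0.3, 0.0]
opening: 0.0852
grasp_force: 0.0
```

Call:
{"name": "step_arm", "arguments": {"increments": [[[0.05,-0.78,0],[0,0,0],85],[[0.05,-0.78,0],[0,0,0],85],[[0.05,-0.78,0],[0,0,0],85],[[0.05,-0.78,0],[0,0,0],85]]}}

```text
t: 6.7
position: [0.599, -0.2502, 0.1995]
ee_rot: [[0.999, -0.046, -0.0], [-0.046, -0.999, -0.001], [-0.0, 0.001, -1.0]]
contact_force: [0.1, 1.1, -0.6]
opening: 0.0852
grasp_force: 0.0
```

```bash
python3 look.py pM vpM "(.630,-.242,-.031)"
```

```text
pM xy [ 0.6298 -0.2428] yaw -1.4 score -44.0 tcp [ 0.5996 -0.2471  0.1995] toolyaw -2.49 t 6.75
```

View pics/vpM.png

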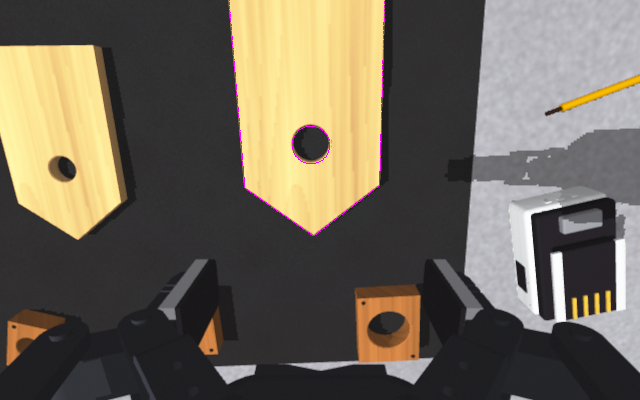

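```bash
python3 look.py pM vpM2 "(.630,-.242,-.026)"
```

```text
pM xy [ 0.6293 -0.2423] yaw -1.17 score -44.0 tcp [ 0.5999 -0.2452  0.1996] toolyaw -2.35 t 6.8
```

Call:
{"name": "step_arm", "arguments": {"increments": [[[-1,-0.46,0],[0,0,0.04],85],[[-1,-0.46,0],[0,0,0.04],85],[[-1,-0.46,0],[0,0,0.04],85],[[-1,-0.46,0],[0,0,0.04],85]]}}

```text
t: 7.2
position: [0.4455, -0.3164, 0.2]
ee_rot: [[1.0, -0.002, -0.002], [-0.002, -1.0, -0.001], [-0.002, 0.001, -1.0]]
contact_force: [-0.4, -0.7, 0.2]
opening: 0.085
grasp_force: 0.0
```

Call:
{"name": "step_arm", "arguments": {"increments": [[[-0.31,0,0],[0,0,0],85],[[-0.31,0,0],[0,0,0],85],[[-0.31,0,0],[0,0,0],85],[[-0.31,0,0],[0,0,0],85]]}}

```text
t: 7.6
position: [0.405, -0.3145, 0.2003]
ee_rot: [[1.0, 0.003, 0.002], [0.003, -1.0, -0.0], [0.002, 0.0, -1.0]]
contact_force: [0.1, 0.8, 0.1]
opening: 0.0853
grasp_force: 0.0
```

```bash
python3 look.py gL vgL "(.4336,-.3152,.0)"
```

```text
gL xy [ 0.4317 -0.3145] yaw 0.98 score -50.0 tcp [ 0.4049 -0.3147  0.2001] toolyaw 0.17 t 7.65
```

View pics/vgL.png

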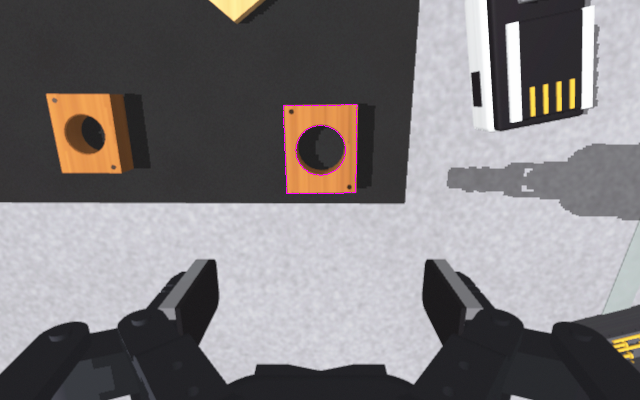

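Fit is right on the large guard (hole centre at pixel 320,149). Descending to grasp it.

Call:
{"name": "step_arm", "arguments": {"increments": [[[0.18,0,-0.3],[0,0,0.014],85],[[0.18,0,-0.6],[0,0,0.014],85],[[0.18,0,-0.9],[0,0,0.014],85],[[0.18,0,-1],[0,0,0.014],85],[[0.18,0,-1],[0,0,0.014],85]]}}

```text
t: 8.15
position: [0.4298, -0.3138, 0.0468]
ee_rot: [[1.0, 0.017, -0.004], [0.017, -1.0, 0.004], [-0.004, -0.004, -1.0]]
contact_force: [1.1, 1.2, 0.4]
opening: 0.0851
grasp_force: 0.0
```

Call:
{"name": "step_arm", "arguments": {"increments": [[[0,0,-0.15],[0,0,0],85],[[0,0,-0.29],[0,0,0],85],[[0,0,-0.29],[0,0,0],85],[[0,0,-0.29],[0,0,0],85],[[0,0,-0.29],[0,0,0],85],[[0,0,-0.29],[0,0,0],85]]}}

```text
t: 8.75
position: [0.431, -0.3164, 0.0077]
ee_rot: [[1.0, 0.015, 0.002], [0.015, -1.0, -0.001], [0.002, 0.001, -1.0]]
contact_force: [0.6, 0.6, 0.6]
opening: 0.0851
grasp_force: 0.0
```

Call:
{"name": "step_arm", "arguments": {"increments": [[[0,0,0],[0,0,0],58],[[0,0,0],[0,0,0],58],[[0,0,0],[0,0,0],58],[[0,0,0],[0,0,0],58],[[0,0,0],[0,0,0],58],[[0,0,0],[0,0,0],58]], "squeeze": 40}}

```text
t: 9.35
position: [0.4305, -0.3162, 0.0072]
ee_rot: [[1.0, 0.015, 0.001], [0.015, -1.0, -0.001], [0.001, 0.001, -1.0]]
contact_force: [-1.1, 1.0, 7.5]
opening: 0.0639
grasp_force: 43.1
```

Call:
{"name": "step_arm", "arguments": {"increments": [[[0,0,0.2],[0,0,0],58],[[0,0,0.5],[0,0,0],58],[[0,0,0.8],[0,0,0],58],[[0,0,0.8],[0,0,0],58],[[0,0,0.8],[0,0,0],58]]}}

```text
t: 9.85
position: [0.4306, -0.3164, 0.1275]
ee_rot: [[1.0, 0.014, 0.002], [0.014, -1.0, -0.002], [0.002, 0.002, -1.0]]
contact_force: [-0.0, 1.1, -1.0]
opening: 0.0637
grasp_force: 45.6
```

```bash
python3 look.py gL hL "(.4317,-.315,.016)" $(python3 -c "
from cell import ctrl;print(ctrl.get_state()['position'][2]+.0178)")
```

```text
gL xy [ 0.4321 -0.3162] yaw -0.58 score -32.3 tcp [ 0.4297 -0.3159  0.1262] toolyaw 0.83 t 9.9
```

View pics/hL.png

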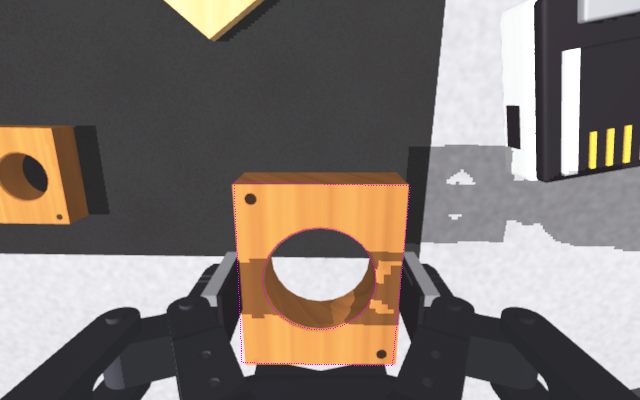

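Call:
{"name": "step_arm", "arguments": {"increments": [[[0.2,0.2,0],[0,0,0.015],58],[[0.3,0.45,0],[0,0,0.015],58],[[0.4,0.7,0],[0,0,0.015],58],[[0.5,1,0],[0,0,0.015],58]]}}

```text
t: 10.3
position: [0.5043, -0.1652, 0.1243]
ee_rot: [[1.0, 0.029, -0.003], [0.029, -1.0, 0.001], [-0.003, -0.001, -1.0]]
contact_force: [1.8, 0.1, -0.9]
opening: 0.0636
grasp_force: 45.5
```

Call:
{"name": "step_arm", "arguments": {"increments": [[[0,0.3,0],[0,0,0],58],[[0,0.6,0],[0,0,0],58],[[0,0.8,0],[0,0,0],58],[[0,1,0],[0,0,0],58]]}}

```text
t: 10.7
position: [0.5037, -0.014, 0.1245]
ee_rot: [[0.999, 0.032, -0.003], [0.032, -0.999, 0.0], [-0.003, -0.0, -1.0]]
contact_force: [0.0, -0.4, -0.2]
opening: 0.064
grasp_force: 45.5
```

Call:
{"name": "step_arm", "arguments": {"increments": [[[0,0.3,0],[0,0,0],58],[[0,0.6,0],[0,0,0],58],[[0,0.8,0],[0,0,0],58],[[0,1,0],[0,0,0],58]]}}

```text
t: 11.1
position: [0.5036, 0.1356, 0.1244]
ee_rot: [[0.999, 0.032, -0.003], [0.032, -0.999, -0.001], [-0.003, 0.001, -1.0]]
contact_force: [0.7, 0.5, -0.3]
opening: 0.0639
grasp_force: 45.5
```

Call:
{"name": "step_arm", "arguments": {"increments": [[[0.1,0.3,0],[0,0,0],58],[[0.17,0.6,0],[0,0,0],58],[[0.17,0.66,0],[0,0,0],58],[[0.17,0.66,0],[0,0,0],58],[[0.17,0.66,0],[0,0,0],58],[[0.17,0.66,0],[0,0,0],58]]}}

```text
t: 11.7
position: [0.5304, 0.2307, 0.1256]
ee_rot: [[1.0, 0.028, -0.001], [0.028, -1.0, -0.002], [-0.001, 0.002, -1.0]]
contact_force: [-0.3, 0.4, -1.0]
opening: 0.0638
grasp_force: 45.5
```

```bash
python3 look.py pL tpL "(.6157,.233,.030)"; python3 look.py gL hL2 "$(python3 -c "
from cell import ctrl;p=ctrl.get_state()['position'];print((p[0]+.002,p[1],.03))")"  $(python3 -c "
from cell import ctrl;print(ctrl.get_state()['position'][2]+.0178)")
python3 - <<'E'
import cv2,numpy as np
a,b=[cv2.imread(f"pics/{n}.png") for n in("tpL","hL2")]
a[170:]=b[170:]; cv2.imwrite("pics/c1.png",a)
E
```

```text
pL xy [0.6183 0.2323] yaw 2.02 score -33.3 tcp [0.5306 0.2309 0.1259] toolyaw 1.6 t 11.75
gL xy [0.5326 0.2307] yaw 1.57 score -34.0 tcp [0.5307 0.2311 0.1261] toolyaw 1.61 t 11.8
```

View pics/c1.png

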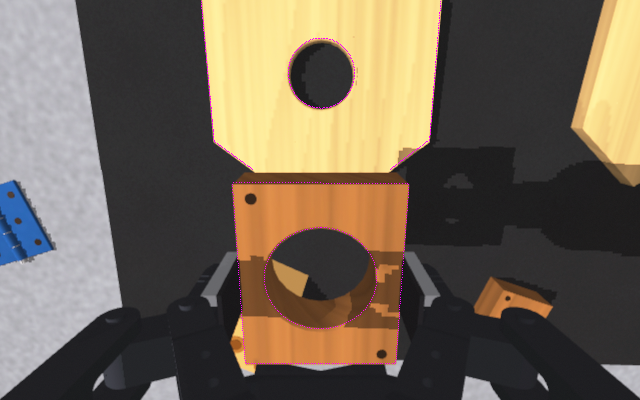

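```bash
sed -i 's/np.clip(d,-25,25)/np.clip(d,-60,60)/' h.py
python3 - <<'E'
from h import *
def go(n,tag,p,z=None):
    c=load(tag)[0]; r=fit(n[0],n[1],[c],(*p,z or (.025 if n[0]=="g" else .015)),False,da=.03,dxy=.004)
    print(n,tag,np.round(r.x[:2],4),round(np.degrees(r.x[2]),2),round(r.fun,1))
for t in("w2","vpL","tpL"): go("pL",t,(.617,.2325,.03))
for t in("w1","w2","vpS"): go("pS",t,(.617,-.0055,-.035))
for t in("w1","w2","vpM","vpM2"): go("pM",t,(.63,-.2425,-.025))
go("gL","vgL",(.4317,-.3145,.017)); go("gL","hL",(.432,-.316,.016),.1441);go("gL","hL2",(.5326,.2307,.029),.1439)
c=ctrl.capture("top"); pickle.dump(c,open("top1.pkl","wb"))
for n,p in {"pL":(.617,.2325,.03),"pS":(.617,-.0055,-.035),"pM":(.63,-.2425,-.025)}.items(): go(n,"top1",p)
a,b=load("w2","vpL"); r=fit("p","L",[b,load("tpL")[0]],(.617,.2325,.03,.015),True,da=.02,dxy=.003); print("pL 2v",r.x)
E
```

```text
pL w2 [0.6171 0.2328] 1.49 -99.5
pL vpL [0.6177 0.2328] 1.71 -101.7
pL tpL [0.6168 0.2326] 1.65 -79.9
pS w1 [ 0.6177 -0.0052] -2.35 -106.8
pS w2 [ 0.6179 -0.005 ] -1.93 -107.0
pS vpS [ 0.6183 -0.0056] -2.22 -120.0
pM w1 [ 0.6305 -0.2421] -1.78 -99.9
pM w2 [ 0.6314 -0.2409] 2.32 -61.5
pM vpM [ 0.6308 -0.2422] -1.34 -105.3
pM vpM2 [ 0.6311 -0.2424] -1.22 -105.3
gL vgL [ 0.432  -0.3148] 1.03 -103.6
gL hL [ 0.4317 -0.3164] 0.37 -56.7
gL hL2 [0.5323 0.2308] 1.38 -52.7
pL top1 [0.6178 0.2311] 2.06 -107.1
pS top1 [ 0.6178 -0.0049] -2.14 -119.5
pM top1 [ 0.6303 -0.2415] -1.53 -120.0
pL 2v [0.61713394 0.23261129 0.02641427 0.01450958]
```

Call:
{"name": "step_arm", "arguments": {"increments": [[[0.3,0.01,0],[0,0,0],58],[[0.5,0.01,-0.2],[0,0,0],58],[[0.565,0.01,-0.4],[0,0,0],58],[[0.565,0.01,-0.55],[0,0,0],58],[[0.565,0.01,-0.6],[0,0,0],58],[[0.565,0.01,-0.6],[0,0,0],58],[[0.565,0.01,-0.6],[0,0,0],58]]}}

```text
t: 12.55
position: [0.6159, 0.2348, 0.0376]
ee_rot: [[1.0, 0.03, 0.001], [0.03, -1.0, 0.001], [0.001, -0.001, -1.0]]
contact_force: [-0.4, -0.7, -0.4]
opening: 0.064
grasp_force: 45.5
```

Run:
```python
from h import *
c=ctrl.capture("wrist");s=ctrl.get_state();z=s["position"][2];R=s["ee_rot"]
print(s["position"],np.degrees(np.arctan2(R[1][0],R[0][0])))
p=s["position"]
for k,p0,dz in (("g",(p[0]+.0016,p[1],.028,z+.0178),0),("p",(.6171,.2328,.028,.015),0)):
    r=fit(k,"L",[c],p0,False,da=.02,dxy=.003);print(k,np.round(r.x,4),np.degrees(r.x[2]))
```

```text
[0.61614355 0.2349454  0.03804504] 1.7427502114568365
g [0.6175 0.2353 0.0272 0.0558] 1.5580776610938616
p [0.6237 0.232  0.0322 0.015 ] 1.8465538872135587
```

Call:
{"name": "step_arm", "arguments": {"increments": [[[-0.004,-0.015,0],[0,0,0],58],[[-0.004,-0.015,-0.04],[0,0,0],58],[[-0.004,-0.015,-0.08],[0,0,0],58],[[-0.004,-0.015,-0.11],[0,0,0],58],[[-0.004,-0.015,-0.115],[0,0,0],58],[[-0.004,-0.015,-0.115],[0,0,0],58]]}}

```text
t: 13.2
position: [0.6145, 0.2322, 0.0193]
ee_rot: [[1.0, 0.03, -0.0], [0.03, -1.0, -0.001], [-0.0, 0.001, -1.0]]
contact_force: [-3.3, -1.6, 6.1]
opening: 0.064
grasp_force: 46.3
```

Call:
{"name": "step_arm", "arguments": {"increments": [[[0,0,0.02],[0,0,0],58],[[0.007,0.005,0.02],[0,0,0],58],[[0.007,0.005,0.02],[0,0,0],58],[[0.007,0.005,0.01],[0,0,0],58],[[0.007,0.005,0.003],[0,0,0],58],[[0.007,0.005,0.003],[0,0,0],58]]}}

```text
t: 13.8
position: [0.6157, 0.2331, 0.0194]
ee_rot: [[1.0, 0.031, -0.0], [0.031, -1.0, -0.0], [-0.0, 0.0, -1.0]]
contact_force: [-1.1, -0.2, 0.7]
opening: 0.064
grasp_force: 45.7
```

Call:
{"name": "step_arm", "arguments": {"increments": [[[0,0,0],[0,0,0],67],[[0,0,0],[0,0,0],72],[[0,0,0],[0,0,0],80],[[0,0,0],[0,0,0],85],[[0,0,0],[0,0,0],85]]}}

```text
t: 14.3
position: [0.6158, 0.233, 0.0195]
ee_rot: [[1.0, 0.03, -0.0], [0.03, -1.0, -0.0], [-0.0, 0.0, -1.0]]
contact_force: [-0.4, -0.2, 0.8]
opening: 0.085
grasp_force: 0.0
```

Call:
{"name": "step_arm", "arguments": {"increments": [[[0,0,0.2],[0,0,0],85],[[0,0,0.5],[0,0,0],85],[[-0.1,0,0.8],[0,0,0],85],[[-0.2,0,1],[0,0,0],85],[[-0.2,0,1],[0,0,0],85],[[-0.2,0,1],[0,0,0],85]]}}

```text
t: 14.9
position: [0.5861, 0.2332, 0.1704]
ee_rot: [[1.0, 0.031, 0.002], [0.031, -1.0, 0.0], [0.002, -0.0, -1.0]]
contact_force: [-0.3, 0.1, 0.1]
opening: 0.0851
grasp_force: 0.0
```

```bash
cat > chk.py <<'E'
from h import *
import sys
k=sys.argv[1]; p=eval(sys.argv[2]); c=ctrl.capture("wrist"); pickle.dump(c,open("chk"+k+".pkl","wb"))
S,w=SH["p"+k]; w0=w.copy(); w[-int(np.sum(np.diff(w)==0)*0+len(np.arange(0,2*np.pi,.001/(PD[k][4]/2)))):]=0
a=fit("p",k,[c],(*p,.015),False,da=.02,dxy=.004); b=fit("g",k,[c],(*p,.037),False,da=.03,dxy=.004)
for r in(a,b): print(np.round(r.x[:2],4),round(np.degrees(r.x[2]),2),round(r.fun,1))
R=np.array([[np.cos(a.x[2]),np.sin(a.x[2])],[-np.sin(a.x[2]),np.cos(a.x[2])]]); print("rel mm",1000*R@(b.x[:2]-a.x[:2]))
im=c["img"][:,:,::-1].copy()
for n,r in(("p"+k,a),("g"+k,b)):
    x,y,t,z=r.x; Q=np.array([[np.cos(t),-np.sin(t)],[np.sin(t),np.cos(t)]])
    for u in proj(c,np.c_[SH[n][0][:,:2]@Q.T+[x,y],np.full(len(SH[n][0]),z)]):
        if 0<=u[0]<639.4 and 0<=u[1]<399.4: im[int(round(u[1])),int(round(u[0]))]=(255,0,255)
cv2.imwrite(f"pics/chk{k}.png",im)
E
python3 chk.py L "(.6171,.2328,.029)"
```

```text
[0.6161 0.2322] 1.42 -41.1
[0.6173 0.2336] 36.65 -39.1
rel mm [1.22554257 1.33981084]
```

View pics/chkL.png

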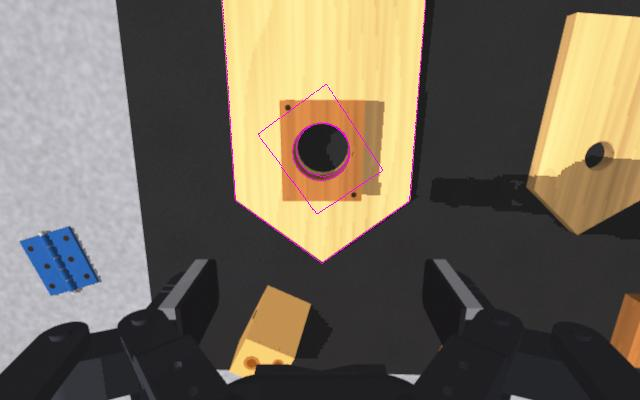

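```bash
sed -i 's/^S,w=SH\["p"+k\].*/nh=len(np.arange(0,2*np.pi,.001\/(PD[k][4]\/2))); SH["p"+k][1][-nh:]=0; SH["g"+k][1][:-nh]*=-1/' chk.py; python3 chk.py L "(.6171,.2328,.029)"
```

```text
[0.6161 0.2323] 1.4 -40.9
[0.6172 0.2333] 1.67 -68.8
rel mm [1.03332936 0.94631909]
```

View pics/chkL.png

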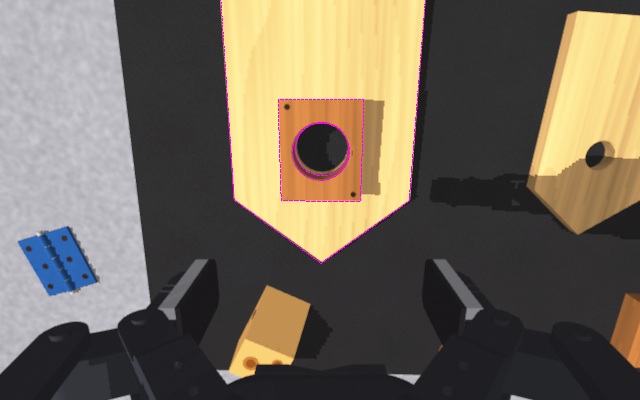

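Large guard is down, aligned within about 1 mm. Next, the medium guard.

Call:
{"name": "step_arm", "arguments": {"increments": [[[-0.5,-1,0.2],[0,0,-0.03],85],[[-0.5,-1,0.2],[0,0,-0.03],85],[[-0.5,-1,0.2],[0,0,-0.03],85],[[-0.5,-1,0.2],[0,0,-0.03],85]]}}

```text
t: 15.4
position: [0.5089, 0.0781, 0.1984]
ee_rot: [[1.0, -0.006, -0.003], [-0.006, -1.0, -0.003], [-0.003, 0.003, -1.0]]
contact_force: [0.0, 0.0, 0.3]
opening: 0.0848
grasp_force: 0.0
```

Call:
{"name": "step_arm", "arguments": {"increments": [[[-0.64,-1,0],[0,0,0],85],[[-0.64,-1,0],[0,0,0],85],[[-0.64,-1,0],[0,0,0],85],[[-0.64,-1,0],[0,0,0],85]]}}

```text
t: 15.8
position: [0.4119, -0.0702, 0.1981]
ee_rot: [[1.0, -0.005, -0.004], [-0.005, -1.0, -0.0], [-0.004, 0.0, -1.0]]
contact_force: [0.2, 0.4, -0.2]
opening: 0.0849
grasp_force: 0.0
```

Call:
{"name": "step_arm", "arguments": {"increments": [[[0,-0.24,0],[0,0,0],85],[[0,-0.24,0],[0,0,0],85],[[0,-0.24,0],[0,0,0],85],[[0,-0.24,0],[0,0,0],85],[[0,-0.24,0],[0,0,0],85]]}}

```text
t: 16.3
position: [0.4149, -0.1018, 0.199]
ee_rot: [[1.0, 0.001, -0.001], [0.001, -1.0, 0.001], [-0.001, -0.001, -1.0]]
contact_force: [0.8, 0.1, 0.7]
opening: 0.0848
grasp_force: 0.0
```

```bash
python3 look.py gM vgM "(.4455,-.1034,.0)"
python3 - <<'E'
from h import *
a,b=load("w1","vgM"); r=fit("g","M",[a,b],(.4455,-.1034,0,.025),True,da=.02,dxy=.003); print(r.x)
E
```

```text
gM xy [ 0.4458 -0.1022] yaw -0.18 score -110.8 tcp [ 0.415  -0.1019  0.1992] toolyaw 0.05 t 16.35
[ 0.44558413 -0.10256975 -0.00472163  0.02514664]
```

Call:
{"name": "step_arm", "arguments": {"increments": [[[0.2,0,-0.3],[0,0,-0.003],85],[[0.2,0,-0.6],[0,0,-0.003],85],[[0.2,0,-0.9],[0,0,-0.003],85],[[0.2,0,-1],[0,0,-0.003],85],[[0.2,0,-1],[0,0,-0.003],85]]}}

```text
t: 16.85
position: [0.4431, -0.1017, 0.0471]
ee_rot: [[1.0, -0.002, -0.005], [-0.002, -1.0, 0.001], [-0.005, -0.001, -1.0]]
contact_force: [0.4, 0.0, 0.4]
opening: 0.0851
grasp_force: 0.0
```

Call:
{"name": "step_arm", "arguments": {"increments": [[[0,0,-0.15],[0,0,0],85],[[0,0,-0.28],[0,0,0],85],[[0,0,-0.28],[0,0,0],85],[[0,0,-0.28],[0,0,0],85],[[0,0,-0.28],[0,0,0],85]]}}

```text
t: 17.35
position: [0.4459, -0.1029, 0.0089]
ee_rot: [[1.0, -0.004, 0.002], [-0.004, -1.0, -0.0], [0.002, 0.0, -1.0]]
contact_force: [0.3, -0.4, 0.4]
opening: 0.085
grasp_force: 0.0
```

Call:
{"name": "step_arm", "arguments": {"increments": [[[0,0,0],[0,0,0],65],[[0,0,0],[0,0,0],48],[[0,0,0],[0,0,0],48],[[0,0,0],[0,0,0],48],[[0,0,0],[0,0,0],48],[[0,0,0],[0,0,0],48],[[0,0,0],[0,0,0],48]]}}

```text
t: 18.05
position: [0.4453, -0.1031, 0.0084]
ee_rot: [[1.0, -0.004, 0.001], [-0.004, -1.0, -0.0], [0.001, 0.0, -1.0]]
contact_force: [-2.0, -0.4, 8.3]
opening: 0.0542
grasp_force: 41.0
```

Call:
{"name": "step_arm", "arguments": {"increments": [[[0,0,0.2],[0,0,0],48],[[0,0,0.5],[0,0,0],48],[[0,0,0.8],[0,0,0],48],[[0,0,0.8],[0,0,0],48],[[0,0,0.8],[0,0,0],48]]}}

```text
t: 18.55
position: [0.4454, -0.1032, 0.1288]
ee_rot: [[1.0, -0.004, 0.003], [-0.004, -1.0, -0.001], [0.003, 0.001, -1.0]]
contact_force: [-0.5, -0.6, -1.2]
opening: 0.0541
grasp_force: 43.8
```

Call:
{"name": "step_arm", "arguments": {"increments": [[[0.15,-0.25,0],[0,0,-0.019],48],[[0.3,-0.5,0],[0,0,-0.019],48],[[0.45,-0.75,0],[0,0,-0.019],48],[[0.6,-0.93,0],[0,0,-0.019],48],[[0.6,-0.93,0],[0,0,-0.019],48],[[0.6,-0.93,0],[0,0,-0.019],48],[[0.6,-0.93,0],[0,0,-0.019],48]]}}

```text
t: 19.25
position: [0.5337, -0.2409, 0.1262]
ee_rot: [[1.0, -0.023, -0.003], [-0.023, -1.0, 0.001], [-0.003, -0.001, -1.0]]
contact_force: [-0.9, 0.7, -0.6]
opening: 0.054
grasp_force: 43.8
```

```bash
python3 look.py pM tpM "(.6308,-.2423,-.023)"; python3 look.py gM hM "$(python3 -c "
from cell import ctrl;p=ctrl.get_state()['position'];print((p[0]+.001,p[1],-.023))")"  $(python3 -c "
from cell import ctrl;print(ctrl.get_state()['position'][2]+.0166)")
```

```text
pM xy [ 0.6307 -0.2421] yaw -1.49 score -88.5 tcp [ 0.5339 -0.2409  0.1266] toolyaw -1.29 t 19.3
gM xy [ 0.5341 -0.2412] yaw -1.18 score -62.4 tcp [ 0.5341 -0.241   0.1271] toolyaw -1.29 t 19.35
```

Call:
{"name": "step_arm", "arguments": {"increments": [[[0.3,-0.007,0],[0,0,-0.002],48],[[0.5,-0.007,-0.2],[0,0,-0.002],48],[[0.64,-0.007,-0.4],[0,0,-0.002],48],[[0.64,-0.007,-0.55],[0,0,-0.002],48],[[0.64,-0.007,-0.6],[0,0,-0.002],48],[[0.64,-0.007,-0.6],[0,0,-0.002],48],[[0.64,-0.007,-0.6],[0,0,-0.002],48]]}}

```text
t: 20.05
position: [0.631, -0.2436, 0.0389]
ee_rot: [[1.0, -0.026, 0.001], [-0.026, -1.0, -0.001], [0.001, 0.001, -1.0]]
contact_force: [-0.5, -0.0, -0.2]
opening: 0.0538
grasp_force: 43.8
```

Call:
{"name": "step_arm", "arguments": {"increments": [[[0.001,0.01,0],[0,0,0],48],[[0.001,0.01,-0.04],[0,0,0],48],[[0.001,0.01,-0.08],[0,0,0],48],[[0.001,0.01,-0.1],[0,0,0],48],[[0.001,0.01,-0.105],[0,0,0],48],[[0.001,0.01,-0.105],[0,0,0],48]]}}

```text
t: 20.65
position: [0.6308, -0.242, 0.0214]
ee_rot: [[1.0, -0.026, -0.001], [-0.026, -1.0, 0.0], [-0.001, -0.0, -1.0]]
contact_force: [-0.1, -0.6, -0.4]
opening: 0.0538
grasp_force: 43.8
```

Call:
{"name": "step_arm", "arguments": {"increments": [[[-0.001,0,-0.003],[0,0,0],48],[[-0.001,0,-0.007],[0,0,0],48],[[-0.001,0,-0.008],[0,0,0],48],[[-0.001,0,-0.008],[0,0,0],48]]}}

```text
t: 21.05
position: [0.6309, -0.242, 0.0206]
ee_rot: [[1.0, -0.026, 0.0], [-0.026, -1.0, -0.0], [0.0, 0.0, -1.0]]
contact_force: [0.6, -0.2, -0.1]
opening: 0.054
grasp_force: 43.9
```

Call:
{"name": "step_arm", "arguments": {"increments": [[[-0.002,0,-0.003],[0,0,0],48],[[-0.002,0,-0.005],[0,0,0],48],[[-0.002,0,-0.005],[0,0,0],48]]}}

```text
t: 21.35
position: [0.6309, -0.242, 0.0206]
ee_rot: [[1.0, -0.026, 0.001], [-0.026, -1.0, -0.0], [0.001, 0.0, -1.0]]
contact_force: [-0.8, -0.8, 5.6]
opening: 0.0542
grasp_force: 44.4
```

Contact on the panel at 5.6 N. Releasing, then going up to check.

Call:
{"name": "step_arm", "arguments": {"increments": [[[0,0,0.003],[0,0,0],48],[[0,0,0.003],[0,0,0],57],[[0,0,0.003],[0,0,0],65],[[0,0,0.003],[0,0,0],78],[[0,0,0.003],[0,0,0],78],[[0,0,0.003],[0,0,0],78]]}}

```text
t: 21.95
position: [0.6305, -0.2419, 0.0202]
ee_rot: [[1.0, -0.026, -0.0], [-0.026, -1.0, 0.0], [-0.0, -0.0, -1.0]]
contact_force: [-0.8, 0.8, -0.4]
opening: 0.0781
grasp_force: 0.0
```

Call:
{"name": "step_arm", "arguments": {"increments": [[[0,0,0.2],[0,0,0],80],[[0,0,0.5],[0,0,0],80],[[-0.1,0,0.8],[0,0,0],80],[[-0.2,0,1],[0,0,0],80],[[-0.2,0,1],[0,0,0],80],[[-0.2,0,1],[0,0,0],80]]}}

```text
t: 22.55
position: [0.6007, -0.2423, 0.1712]
ee_rot: [[1.0, -0.027, 0.002], [-0.027, -1.0, -0.001], [0.002, 0.001, -1.0]]
contact_force: [0.2, 0.4, -1.4]
opening: 0.08
grasp_force: 0.0
```

```bash
python3 chk.py M "(.6308,-.2423,-.024)"
```

```text
[ 0.6304 -0.2427] -1.5 -44.5
[ 0.6313 -0.2417] -1.22 -67.7
rel mm [0.87970112 1.0608784 ]
```

View pics/chkM.png

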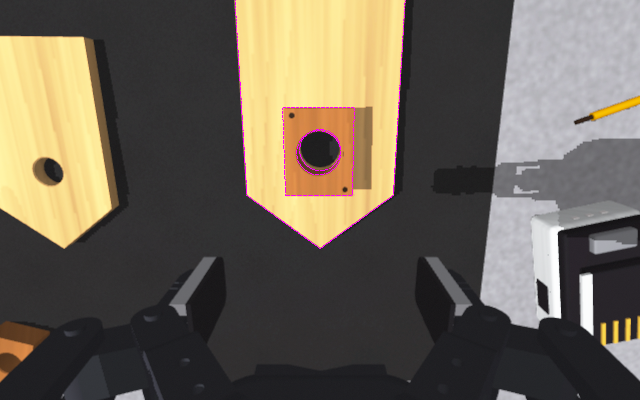

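Call:
{"name": "step_arm", "arguments": {"increments": [[[-0.45,1,0.2],[0,0,-0.285],75],[[-0.45,1,0.2],[0,0,-0.285],75],[[-0.45,1,0.2],[0,0,-0.285],75],[[-0.45,1,0.2],[0,0,-0.285],75]]}}

```text
t: 23.0
position: [0.5313, -0.0865, 0.1994]
ee_rot: [[0.95, -0.313, -0.003], [-0.313, -0.95, 0.002], [-0.003, -0.001, -1.0]]
contact_force: [0.4, 0.2, 0.1]
opening: 0.0749
grasp_force: 0.0
```

Call:
{"name": "step_arm", "arguments": {"increments": [[[-0.89,1,0],[0,0,0],75],[[-0.89,1,0],[0,0,0],75],[[-0.89,1,0],[0,0,0],75],[[-0.89,1,0],[0,0,0],75],[[-0.89,1,0],[0,0,0],75]]}}

```text
t: 23.5
position: [0.3956, 0.0618, 0.1992]
ee_rot: [[0.95, -0.312, -0.003], [-0.312, -0.95, 0.0], [-0.003, 0.001, -1.0]]
contact_force: [0.5, -0.7, -0.4]
opening: 0.075
grasp_force: 0.0
```

Call:
{"name": "step_arm", "arguments": {"increments": [[[0,0.17,0],[0,0,0],75],[[0,0.17,0],[0,0,0],75],[[0,0.17,0],[0,0,0],75],[[0,0.17,0],[0,0,0],75],[[0,0.17,0],[0,0,0],75]]}}

```text
t: 24.0
position: [0.3996, 0.0826, 0.1998]
ee_rot: [[0.947, -0.32, -0.001], [-0.32, -0.947, -0.0], [-0.001, 0.001, -1.0]]
contact_force: [-0.6, -0.1, -0.3]
opening: 0.0751
grasp_force: 0.0
```

```bash
python3 look.py gS vgS "(.428,.0735,-.324)"
```

```text
gS xy [0.4279 0.0733] yaw -18.16 score -105.0 tcp [0.3996 0.0827 0.2   ] toolyaw -18.67 t 24.05
```

Call:
{"name": "step_arm", "arguments": {"increments": [[[0.188,-0.062,-0.3],[0,0,0.006],75],[[0.188,-0.062,-0.6],[0,0,0.006],75],[[0.188,-0.062,-0.9],[0,0,0.006],75],[[0.188,-0.062,-1],[0,0,0.006],75],[[0.188,-0.062,-1],[0,0,0.006],75]]}}

```text
t: 24.55
position: [0.4259, 0.0734, 0.0479]
ee_rot: [[0.95, -0.313, -0.005], [-0.313, -0.95, -0.001], [-0.005, 0.003, -1.0]]
contact_force: [-0.7, -0.5, 1.0]
opening: 0.0751
grasp_force: 0.0
```

Call:
{"name": "step_arm", "arguments": {"increments": [[[0,0,-0.15],[0,0,0],70],[[0,0,-0.28],[0,0,0],70],[[0,0,-0.28],[0,0,0],70],[[0,0,-0.28],[0,0,0],70],[[0,0,-0.28],[0,0,0],70]]}}

```text
t: 25.05
position: [0.4288, 0.0743, 0.0096]
ee_rot: [[0.95, -0.313, 0.002], [-0.313, -0.95, 0.0], [0.002, -0.001, -1.0]]
contact_force: [0.5, 0.1, -0.2]
opening: 0.0699
grasp_force: 0.0
```

Call:
{"name": "step_arm", "arguments": {"increments": [[[0,0,0],[0,0,0],55],[[0,0,0],[0,0,0],37],[[0,0,0],[0,0,0],37],[[0,0,0],[0,0,0],37],[[0,0,0],[0,0,0],37],[[0,0,0],[0,0,0],37],[[0,0,0],[0,0,0],37]]}}

```text
t: 25.75
position: [0.4283, 0.0743, 0.0093]
ee_rot: [[0.95, -0.313, 0.002], [-0.313, -0.95, 0.0], [0.001, -0.001, -1.0]]
contact_force: [-2.6, -0.9, 9.4]
opening: 0.043
grasp_force: 39.9
```

Call:
{"name": "step_arm", "arguments": {"increments": [[[0,0,0.2],[0,0,0],37],[[0,0,0.5],[0,0,0],37],[[0,0,0.8],[0,0,0],37],[[0,0,0.8],[0,0,0],37],[[0,0,0.8],[0,0,0],37]]}}

```text
t: 26.25
position: [0.4285, 0.0742, 0.1296]
ee_rot: [[0.95, -0.313, 0.003], [-0.313, -0.95, 0.0], [0.003, -0.001, -1.0]]
contact_force: [-0.4, -0.4, -1.3]
opening: 0.0431
grasp_force: 42.0
```

Call:
{"name": "step_arm", "arguments": {"increments": [[[0.2,-0.15,0],[0,0,0.1],37],[[0.4,-0.3,0],[0,0,0.2],37],[[0.55,-0.45,0],[0,0,0.268],37],[[0.64,-0.52,0],[0,0,0.268],37],[[0.64,-0.52,0],[0,0,0.268],37],[[0.64,-0.52,0],[0,0,0.268],37],[[0.64,-0.52,0],[0,0,0.268],37]]}}

```text
t: 26.95
position: [0.5224, -0.0028, 0.1275]
ee_rot: [[0.999, -0.036, -0.002], [-0.036, -0.999, 0.0], [-0.002, -0.0, -1.0]]
contact_force: [-0.2, 0.1, 0.3]
opening: 0.0427
grasp_force: 42.0
```

```bash
python3 look.py pS tpS "(.618,-.0053,-.037)"; python3 look.py gS hS "$(python3 -c "
from cell import ctrl;p=ctrl.get_state()['position'];print((p[0],p[1],-.037))")"  $(python3 -c "
from cell import ctrl;print(ctrl.get_state()['position'][2]+.0157)")
```

```text
pS xy [ 0.6179 -0.0052] yaw -2.07 score -91.1 tcp [ 0.5226 -0.0027  0.1278] toolyaw -2.07 t 27.0
gS xy [ 0.5223 -0.003 ] yaw -2.05 score -49.6 tcp [ 0.5228 -0.0028  0.128 ] toolyaw -2.07 t 27.05
```

Call:
{"name": "step_arm", "arguments": {"increments": [[[0.3,-0.013,0],[0,0,0],37],[[0.5,-0.013,-0.2],[0,0,0],37],[[0.635,-0.013,-0.4],[0,0,0],37],[[0.635,-0.013,-0.55],[0,0,0],37],[[0.635,-0.013,-0.6],[0,0,0],37],[[0.635,-0.013,-0.6],[0,0,0],37],[[0.635,-0.013,-0.6],[0,0,0],37]]}}

```text
t: 27.75
position: [0.6192, -0.0054, 0.0394]
ee_rot: [[0.999, -0.037, 0.001], [-0.037, -0.999, 0.0], [0.001, -0.0, -1.0]]
contact_force: [-0.4, 0.0, -0.3]
opening: 0.0428
grasp_force: 42.0
```

Call:
{"name": "step_arm", "arguments": {"increments": [[[-0.004,0.002,0],[0,0,0],37],[[-0.004,0.002,-0.04],[0,0,0],37],[[-0.004,0.002,-0.08],[0,0,0],37],[[-0.004,0.002,-0.1],[0,0,0],37],[[-0.004,0.002,-0.107],[0,0,0],37],[[-0.004,0.002,-0.111],[0,0,0],37],[[-0.004,0.002,-0.111],[0,0,0],37]]}}

```text
t: 28.45
position: [0.6184, -0.0054, 0.0216]
ee_rot: [[0.999, -0.038, -0.0], [-0.038, -0.999, -0.0], [-0.0, 0.0, -1.0]]
contact_force: [-0.3, -0.0, -1.0]
opening: 0.0426
grasp_force: 42.0
```

Call:
{"name": "step_arm", "arguments": {"increments": [[[0,0.001,-0.002],[0,0,0],37],[[0,0.001,-0.004],[0,0,0],37],[[0,0.001,-0.004],[0,0,0],37]]}}

```text
t: 28.75
position: [0.6186, -0.0053, 0.0214]
ee_rot: [[0.999, -0.038, 0.001], [-0.038, -0.999, -0.0], [0.001, 0.0, -1.0]]
contact_force: [-1.4, -0.2, 4.6]
opening: 0.0426
grasp_force: 42.5
```

Call:
{"name": "step_arm", "arguments": {"increments": [[[0,0,0.002],[0,0,0],37],[[0,0,0.002],[0,0,0],46],[[0,0,0.002],[0,0,0],55],[[0,0,0.002],[0,0,0],68],[[0,0,0.002],[0,0,0],68],[[0,0,0.002],[0,0,0],68]]}}

```text
t: 29.35
position: [0.6184, -0.0053, 0.0212]
ee_rot: [[0.999, -0.038, -0.0], [-0.038, -0.999, -0.0], [-0.0, 0.0, -1.0]]
contact_force: [0.2, 0.4, -0.0]
opening: 0.0682
grasp_force: 0.0
```

Call:
{"name": "step_arm", "arguments": {"increments": [[[0,0,0.2],[0,0,0],80],[[0,0,0.5],[0,0,0],80],[[-0.1,0,0.8],[0,0,0],80],[[-0.2,0,1],[0,0,0],80],[[-0.2,0,1],[0,0,0],80],[[-0.2,0,1],[0,0,0],80]]}}

```text
t: 29.95
position: [0.5886, -0.0054, 0.1721]
ee_rot: [[0.999, -0.038, 0.002], [-0.038, -0.999, -0.0], [0.002, 0.0, -1.0]]
contact_force: [0.3, -1.5, -1.0]
opening: 0.0798
grasp_force: 0.0
```

```bash
python3 chk.py S "(.618,-.0053,-.037)"
```

```text
[ 0.6183 -0.0058] -2.15 -60.0
[ 0.6191 -0.005 ] -2.31 -67.1
rel mm [0.80627262 0.77793916]
```

View pics/chkS.png

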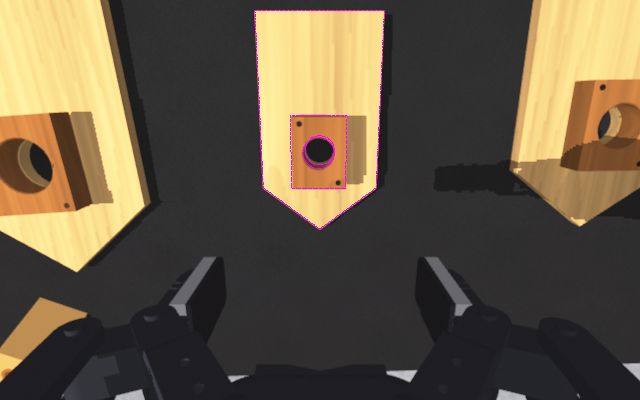

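All three guards lie flat, square and lined up within about 1 mm, and the robot is clear. Handing in.

```bash
python3 -c "
from cell import ctrl;print(ctrl.finish_job())"
```

```text
the job is handed in; nothing more can be done
None
```

All three guards are set flat on their matching panels, with holes aligned to about 1 mm by wrist-camera check and long sides square, and the job was handed in at about 30 s (limit 88 s).

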